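# Index the inspection carriage with its push-pull lock knob

### The arm

A 6-joint arm with a two-finger parallel gripper is mounted at the origin on a cart in front of the work surface, level with it; the furniture and walls round the work are solid. World frame = base frame: x ahead of the robot, y to its left, z up, the work surface at z = 0. Lengths are in m, angles in rad, forces in N, time in s.
With the tool pointing down it reaches from about 0.35 to 0.975 m from the base axis. Payload 4.9 kg.
Tool frame: the origin (TCP) lies at the very end of the fingers, on their centre line; the grasp point (between the pads) lies 19 mm behind it; z points along the fingers, y is the line along which they close (so a half turn about z gives the same grasp; the last joint's range is limited). The gripper opens to 85 mm and grips with 20 to 120 N. Pads are 22 mm wide; open, the fingers measure 114 mm over their backs; the gripper's body (76 mm by 85 mm) begins 54 mm behind the grasp point. The pads swing forward as they close: fully open they stand 13 mm farther back than shut.
Start: joints at [-1.466, 0.053, 1.613, -0, 1.476, -0.119], TCP at [0.139, -0.609, 0.231] pointing down, gripper open.
Joint ranges: [-3.01, 3.01], [-1.01, 2.22], [0.06, 2.58], [-1.02, 4.17], [0.09, 2.62], [-3.14, 3.14]. Speed limits (rad/s): [2.57, 2.57, 3.14, 3.14, 3.14, 3.14].

### API

Orientations are given as a rotation vector (axis times angle).
In Python, from station import get_obs, get_image, finish_job gives the robot as it stands. The module is installed in compiled form; this text tells all that it offers.
- The arm moves only by the tool carry_out, never from a script. Its argument "rows" is a list of rows, each a list of 7 numbers: the turn, a rotation vector about the tool's x, y, z as a fraction of full scale, then the shift along the tool's x, y, z as a fraction of full scale, then the closure, from -1 (fully open) to 1 (shut). A call has 1 to 5 rows; each row is the pose to reach, as a shift and turn from the pose commanded when the call began, along the tool's axes at that moment, turning the shorter way round; what a row does not reach only later rows make up. Full scale, the value 1, is 300 mm for a shift and pi rad for a turn. A row lasts 1/10 s, in which the tool goes at most 50 mm and 8.59 degrees, less where a joint would pass 70% of its speed; a pose out of reach is approached as far as the arm can. A call with a number of a shift or a turn outside -1 to 1 is refused whole. A call with a gripper value outside its range is refused whole. The fingers move at their own pace and stop on an object; "force" is the grip in N (left out, the last holds). Time passes only in rows, so rows that repeat a pose let the fingers close. It gives the time, the measured TCP pose, the force, the opening and the grip force at its end, in the units of the state.
- get_obs(): the state, without advancing time (a new reading comes with each control period).
- get_image(name): name is "side" or "top" or "wrist"; returns a dict with "img" (400x640x3 uint8, blue, green, red), "mtx" (3x3 intrinsics, pixels), "R" (3x3) and "t" (3): a world point X has camera coordinates R X + t. Camera axes: x right, y down, z forward; pixel columns grow to the right and rows downward; lengths in m; the calibration is good to about 2 mm. A picture is of the moment at which its call begins. There is no depth.
- finish_job(): hands the job in; it is judged then, once.
The state is a dict: "t": time; "q": joint angles; "dq": joint speeds; "effort": joint torques, N m; "tool_pos": TCP position; "tool_rot": TCP orientation; "contact_force": force on the tool from outside, world axes, zero at the start; "wrist_torque": the same for the moment, N m; "opening": finger opening in m; "grip_force": force on a finger pad.
Only numpy, scipy, OpenCV 4.12 (cv2) and the standard library are available. Lean on these libraries where they do the work, as an engineer would, in place of code of your own. Each camera call takes 0.05 s, during which the arm holds its last target. There are 200 camera calls.

### The job

The small bottle on the inspection stand has to be looked at in front of the round mirror. Pull the carriage's lock knob straight out to its detent, slide the carriage along to the round mirror (not the square screen) and push the knob in again so that its pin drops into the notch there, feeling for the notch if need be: the knob must end fully home and the carriage locked. Keep the bottle standing in its nest and leave the things around the stand where they are.

Things in the scene. Friction and masses are not known exactly. Their poses are not given: they have to be found in the camera images.
- stand: Grey bed plate, 200 x 330 x 18 mm, fixed to the worktop; it carries everything below. Origin on the worktop, under the middle of the carriage's track. Its x axis points to the back (mirror side), y along the track to the left, z up; the plate runs from x -85 to +115 mm. Its yaw varies.
- lock_knob (a joint): Knob travel, m. 0 = home, pin in a notch, carriage locked; 0.017 = fully out on the detent, carriage free, stays put. Leaving home takes about 11 N, leaving the detent about 5 N. Pushed in past 0.011 it springs inward: over a notch it snaps home; elsewhere its round pin rides on the strip at about 0.0075, the carriage still slides, and a notch coming under it lets it drop home.
- knob_top (a point): Centre of the end face of the black round lock knob, 28 mm wide, 22 mm long (last 5 mm tapered), at the stand's front middle; below it an 18 mm steel sleeve, and a bracket 43 mm below this face (knob in). The point's z = the knob's outward axis, leaning 20 degrees from vertical towards the stand's -x; its y = the stand's y. With the knob in it is at x -68, y 0, z 96 mm in the stand's frame.
- carriage (a joint): Carriage position on the track, m, positive along the stand's y. Notches: 0 (middle, starts locked there) and one near +0.050 and one near -0.050, before the two panels. The side notches are in blocks clamped on by hand, so each lies anywhere within 6 mm of that: find it by feel. Pin and notch draw together from about 3 mm. Travel ends at +-0.066. It stays where left and takes about 3 N to slide.
- post_top (a point): Centre of the top of the carriage's handle post: plain upright steel pin, 16 mm diameter, 52 mm of it straight (foot 24 mm wide below), standing 60 mm above the carriage's top, 85 mm to the stand's -y side of the nest. Moves with the carriage. With the carriage in the middle: x 0, y -85, z 102 mm in the stand's frame.
- nest (a point): Centre of the bottle's nest on the carriage, at the carriage's top face (42 mm above the worktop); a white plastic ring 55 mm wide, 12 mm high, 46 mm inside, round the bottle's foot.
- bottle: Closed brown bottle, 40 mm diameter, 86 mm high, loose in the nest. Origin at the centre of its underside, z up along the bottle.
- mirror: Round inspection mirror: steel disc 82 mm in diameter on a foot, behind the track, 50 mm left or right of its middle; disc centre 100 mm above its origin (centre of the foot's underside, 18 mm above the worktop), top 159 mm above the worktop. 95 mm behind the track's centre line.
- screen: Square plain steel screen, 82 x 82 mm on a foot like the mirror's, same heights, at the other side.
- mirror_spot (a point): Point on the track's centre line squarely in front of the round mirror, 42 mm above the worktop. The nest's centre, when locked at the notch on that side, is within about 7 mm of it.
- label_roll: Loose bystander, label roll 70 mm wide, 36 mm high, origin at the centre of its underside.
- jar: Loose bystander, ointment jar 50 mm wide, 46 mm high, origin at the centre of its underside.
- stopper: Loose bystander, cork stopper 30 mm wide, 22 mm high, origin at the centre of its underside.
- tape: Loose bystander, roll of tape 96 mm wide, 48 mm high, origin at the centre of its underside.

How it is judged:
By the outcome, as a careful person would: the job done as asked, in the order asked, and still so for the second after the job is handed in, with the robot touching nothing.
It also fails if it takes over 67 s, if anything falls off the work surface, if the arm or the gripper's body presses on something with over 40 N, if the wrist force passes 120 N, or if a joint passes its speed limit or range.

## Working session

There is one attempt and no reset: what is moved stays moved. The work goes in short steps, Python scripts to look and compute and a tool call to move; the robot and the scene stay as the last step left them, time stands still between calls to the robot, and variables do not carry over. Pictures are saved under pics/ and viewed, at most 10 in all, crops included, and the job is handed in when it is done.

Besides the shell and the picture viewer there is one more tool, called after "Request:" by a JSON object that holds its "method" and its "body", one argument or row to a line. carry_out: Moves the arm, as the interface text tells. Shift numbers are shares of 300 mm and turn numbers shares of pi rad, none past 1 either way. Its arguments: {"type":"object","properties":{"rows":{"type":"array"},"force":{"type":"number"}},"required":["rows"]}

```bash
mkdir -p pics
python3 - <<'E'
from station import *
import cv2,pickle
d={}
for n in("side","top"):
    o=get_image(n);d[n]=o;cv2.imwrite(f"pics/{n}0.png",o["img"])
    print(n,(-o["R"].T@o["t"]).round(3),o["mtx"].round(1).tolist())
pickle.dump(d,open("cam0.pkl","wb"))
print(get_obs())
E
```

```text
side [-0.38   0.402  0.989] [[470.6, 0.0, 317.6], [0.0, 470.6, 199.0], [0.0, 0.0, 1.0]]
top [ 0.366 -0.025  1.33 ] [[480.3, 0.0, 320.8], [0.0, 480.3, 201.4], [0.0, 0.0, 1.0]]
{'t': 0.1, 'q': array([-1.46600684e+00,  5.33293499e-02,  1.61414804e+00, -2.47742787e-05,
        1.47598502e+00, -1.18977583e-01]), 'dq': array([-1.43818299e-03, -2.36659890e-03, -4.06176945e-03,  1.31417947e-03,
        1.29244755e-03,  3.08078088e-05]), 'effort': array([ 1.20056859e-03, -3.94898629e+01, -3.71368396e+01, -5.49544393e-05,
        3.86835527e-03,  3.10778475e-06]), 'tool_pos': array([ 0.13863887, -0.60885858,  0.23016724]), 'tool_rot': array([-3.12009143e+00, -3.50554548e-01,  1.78903450e-05]), 'contact_force': array([0.74757066, 0.95593164, 0.13221467]), 'wrist_torque': array([-0.00599611, -0.0058288 , -0.02791613]), 'grip_force': 0.0, 'opening': 0.08539433962993984}
```

View pics/top0.png

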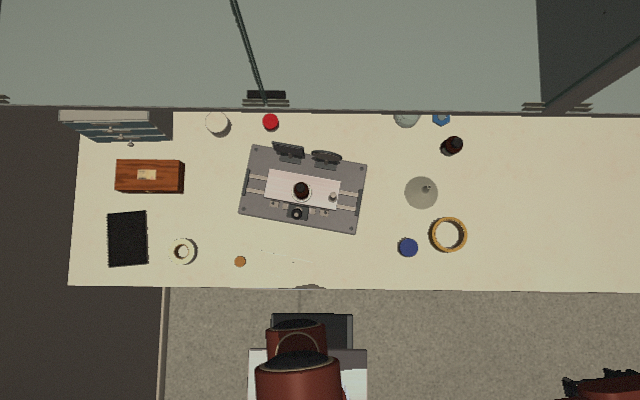

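View pics/side0.png

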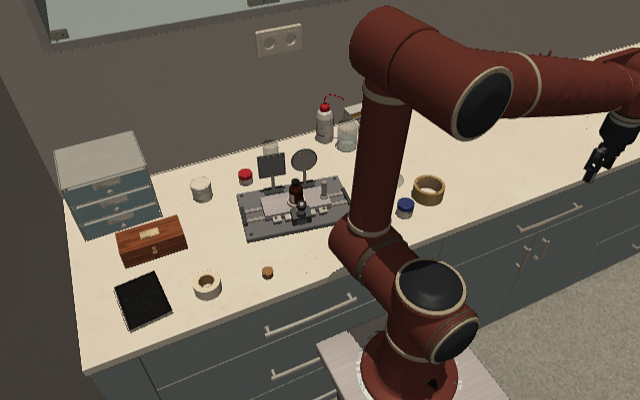

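The top view shows the stand at about (303,190). The square screen is on the left at (288,150), and the round mirror is on the right at (326,156), on the stand's -y side. The post is at (333,197) and the knob at (297,212). I'll enlarge this area to measure it.

Run:
```python
import cv2,pickle
d=pickle.load(open("cam0.pkl","rb"))
a=cv2.resize(d["top"]["img"][138:242,230:375],None,fx=5.5,fy=5.5,interpolation=cv2.INTER_CUBIC)
cv2.imwrite("pics/tc.png",a);print(a.shape)
```

```text
(572, 798, 3)
```

View pics/tc.png

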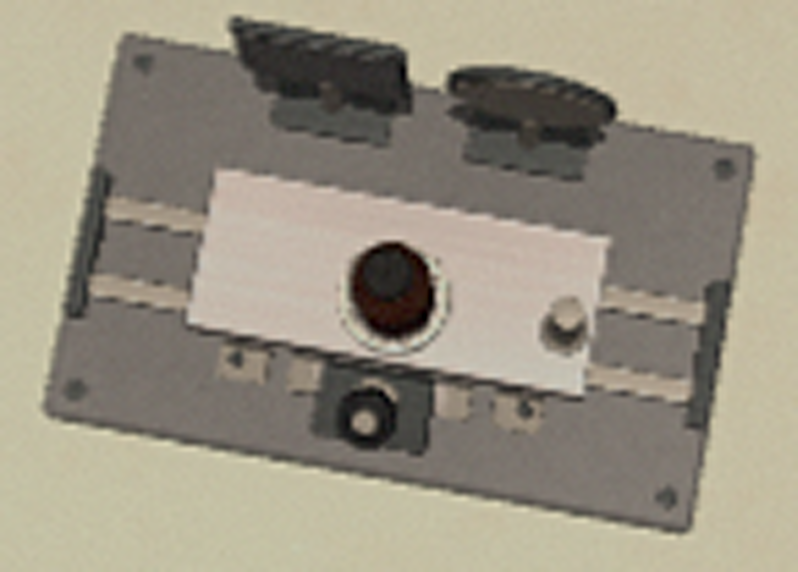

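The crop gives the plate corners at (122,34), (753,148), (687,530) and (45,413). The post top is at (568,312) and the knob face at about (366,419). Next I'll fit the stand's pose to these points.

```bash
cat > h.py <<'E'
import numpy as np
from scipy.spatial.transform import Rotation as R
S=None
try:S=np.load("stand.npy")
except Exception:pass
def Rs(s=None):s=S if s is None else s;return R.from_euler('z',s[2]).as_matrix()
def W(p,s=None):s=S if s is None else s;return np.asarray(p)@Rs(s).T+[s[0],s[1],0]
def proj(o,X):
    c=np.asarray(X)@o["R"].T+o["t"];u=c@o["mtx"].T;return u[...,:2]/u[...,2:]
def delta(obs,p,Rt):
    "row numbers (turn/pi, shift/0.3) from the obs pose to the goal"
    R0=R.from_rotvec(obs["tool_rot"])
    r=(R0.inv()*R.from_matrix(Rt)).as_rotvec()/np.pi
    return np.r_[r,R0.inv().apply(np.asarray(p)-obs["tool_pos"])/0.3]
E
python3 - <<'E'
from h import *
import pickle
from scipy.optimize import least_squares
o=pickle.load(open("cam0.pkl","rb"))["top"]
P=np.array([[.115,.165,.018],[.115,-.165,.018],[-.085,-.165,.018],[-.085,.165,.018],[0,-.085,.102],[-.068,0,.096]])
px=(np.array([[122,34],[753,148],[687,530],[45,413],[568,312],[366,419]])+.5)/5.5-.5+[230,138]
f=lambda s:(proj(o,W(P,s))-px).ravel()
r=least_squares(f,[.4,0,0]);print(r.x,r.fun.reshape(-1,2).round(2))
np.save("stand.npy",r.x)
print(W(P,r.x).round(4))
E
```

```text
[ 0.57154041  0.02280521 -0.16681051] [[-0.42 -0.66]
 [ 0.91 -0.62]
 [ 0.79  0.45]
 [-0.9   0.18]
 [ 0.   -0.07]
 [-0.35  0.58]]
[[ 0.7123  0.1664  0.018 ]
 [ 0.6575 -0.159   0.018 ]
 [ 0.4603 -0.1258  0.018 ]
 [ 0.5151  0.1996  0.018 ]
 [ 0.5574 -0.061   0.102 ]
 [ 0.5045  0.0341  0.096 ]]
```

```bash
cat >> h.py <<'E'
c,s_=np.cos(np.radians(20)),np.sin(np.radians(20))
AX=np.array([-s_,0,c])
def RK():return Rs()@np.array([[c,0,s_],[0,-1,0],[s_,0,-c]])
def RD():return Rs()@np.diag([1.,-1,-1])
def knob(d):return W(np.array([-.068,0,.096])+AX*d),RK()   # TCP d above the home face
def post(y,z):return W(np.array([0,-.085+y,z])),RD()
def show(g,x=()):
    from station import get_obs
    o=get_obs();print(o["t"].round(2),"row",delta(o,*g).round(3),"pos",o["tool_pos"].round(4),"goal",g[0].round(4),"F",o["contact_force"].round(1),"op",round(o["opening"],4),"grip",round(o["grip_force"],1))
E
python3 -c "
from h import *
show((np.array([.40,-.36,.25]),RD()));show(knob(.06))"
```

```text
Traceback (most recent call last):
  File "h.py", line 23, in show
    o=get_obs();print(o["t"].round(2),"row",delta(o,*g).round(3),"pos",o["tool_pos"].round(4),"goal",g[0].round(4),"F",o["contact_force"].round(1),"op",round(o["opening"],4),"grip",round(o["grip_force"],1))
                      ^^^^^^^^^^^^
AttributeError: 'float' object has no attribute 'round'
```

```bash
sed -i 's/o\["t"\].round(2)/round(o["t"],2)/' h.py
python3 -c "
from h import *
show((np.array([.40,-.36,.25]),RD()));show(knob(.06))"
```

```text
0.1 row [-1.000e-03  0.000e+00  1.240e-01  1.034e+00 -6.160e-01 -6.500e-02] pos [ 0.1386 -0.6089  0.2302] goal [ 0.4  -0.36  0.25] F [0.7 1.  0.1] op 0.0854 grip 0.0
0.1 row [-0.022  0.11   0.123  1.601 -1.845  0.263] pos [ 0.1386 -0.6089  0.2302] goal [0.4842 0.0375 0.1524] F [0.7 1.  0.1] op 0.0854 grip 0.0
```

Request:
{"method": "carry_out", "body": {
  "rows": [
    [0, 0, 0.124, 0.8, -0.6, -0.07, -1],
    [0, 0, 0.124, 0.8, -0.6, -0.07, -1],
    [0, 0, 0.124, 0.8, -0.6, -0.07, -1],
    [0, 0, 0.124, 0.8, -0.6, -0.07, -1],
    [0, 0, 0.124, 0.8, -0.6, -0.07, -1]
  ]
}}

```text
t: 0.6
tool_pos: [0.3008, -0.4173, 0.2484]
tool_rot: [-3.13, 0.261, 0.0]
contact_force: [0.6, -0.2, 0.0]
opening: 0.0853
grip_force: 0.0
```

```bash
python3 -c "
from h import *
show(knob(.09))"
```

```text
0.6 row [-0.     0.111  0.     0.318 -1.596  0.227] pos [ 0.3008 -0.4173  0.2484] goal [0.4741 0.0392 0.1806] F [ 0.6 -0.2  0. ] op 0.0853 grip 0.0
```

Request:
{"method": "carry_out", "body": {
  "rows": [
    [0, 0.05, 0, 0.25, -0.8, 0, -1],
    [0, 0.08, 0, 0.25, -0.8, 0, -1],
    [0, 0.11, 0, 0.25, -0.8, 0, -1],
    [0, 0.111, 0, 0.25, -0.8, 0, -1],
    [0, 0.111, 0, 0.25, -0.8, 0, -1]
  ]
}}

```text
t: 1.1
tool_pos: [0.4125, -0.1946, 0.2481]
tool_rot: [3.055, -0.257, 0.539]
contact_force: [0.8, 0.3, -0.5]
opening: 0.0857
grip_force: 0.0
```

```bash
python3 -c "
from h import *
show(knob(.06))"
```

```text
1.1 row [ 0.    -0.    -0.    -0.009 -0.803  0.336] pos [ 0.4125 -0.1946  0.2481] goal [0.4842 0.0375 0.1524] F [ 0.8  0.3 -0.5] op 0.0857 grip 0.0
```

Request:
{"method": "carry_out", "body": {
  "rows": [
    [0, 0, 0, -0.009, -0.8, 0.1, -1],
    [0, 0, 0, -0.009, -0.8, 0.2, -1],
    [0, 0, 0, -0.009, -0.803, 0.25, -1],
    [0, 0, 0, -0.009, -0.803, 0.25, -1],
    [0, 0, 0, -0.009, -0.803, 0.25, -1]
  ]
}}

```text
t: 1.6
tool_pos: [0.4745, 0.0367, 0.178]
tool_rot: [3.055, -0.253, 0.54]
contact_force: [0.5, -0.5, -0.2]
opening: 0.0854
grip_force: 0.0
```

Request:
{"method": "carry_out", "body": {
  "rows": [
    [0, 0, 0, 0, 0, 0, -1]
  ]
}}

```text
t: 1.7
tool_pos: [0.4727, 0.0405, 0.1745]
tool_rot: [3.061, -0.239, 0.529]
contact_force: [-0.2, 0.2, -0.5]
opening: 0.0853
grip_force: 0.0
```

```bash
python3 -c "
from h import *
from station import *
import cv2
show(knob(.0))
for n in ('wrist','side'):
  o=get_image(n);cv2.imwrite(f'pics/{n}1.png',o['img'])
  for k,p in dict(face=[-.068,0,.096],post=[0,-.085,.102],mir=[.095,-.05,.118],scr=[.095,.05,.118]).items(): print(n,k,proj(o,W(np.array(p))).round(1))
"
```

```text
1.7 row [-0.001  0.002  0.003  0.014  0.005  0.283] pos [0.4727 0.0405 0.1745] goal [0.5045 0.0341 0.096 ] F [-0.2  0.2 -0.5] op 0.0853 grip 0.0
wrist face [319.8 202.7]
wrist post [444.7 104.7]
wrist mir [399.1 -47.3]
wrist scr [246.1 -48.8]
side face [300.7 202.9]
side post [323.1 180.6]
side mir [303.2 159. ]
side scr [270.6 164.6]
```

View pics/wrist1.png

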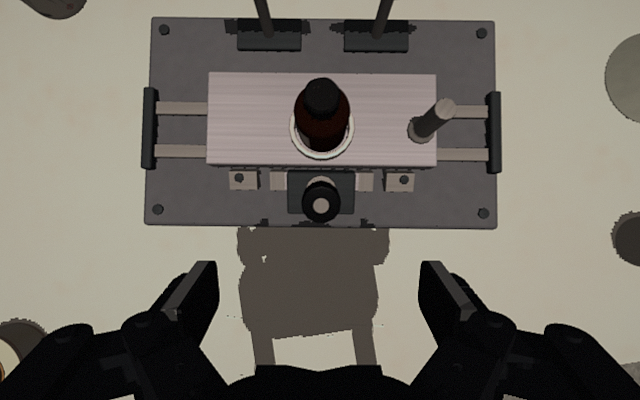

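The wrist view puts the knob face at (321,205) and the post top at (446,104), both within about 1 mm of the fitted pose. The side view puts the round mirror where the model has it, at -y. Now down onto the knob.

Request:
{"method": "carry_out", "body": {
  "rows": [
    [-0.001, 0.002, 0.003, 0.012, 0.005, 0.1, -1],
    [-0.001, 0.002, 0.003, 0.012, 0.005, 0.2, -1],
    [-0.001, 0.002, 0.003, 0.012, 0.005, 0.3, -1],
    [-0.001, 0.002, 0.003, 0.012, 0.005, 0.37, -1],
    [-0.001, 0.002, 0.003, 0.012, 0.005, 0.385, -1]
  ]
}}

```text
t: 2.3
tool_pos: [0.5153, 0.0238, 0.0688]
tool_rot: [3.05, -0.274, 0.54]
contact_force: [0.2, -0.1, -0.6]
opening: 0.0857
grip_force: 0.0
```

Request:
{"method": "carry_out", "body": {
  "rows": [
    [0, 0, 0, 0, 0, 0, -1],
    [0, 0, 0, 0, 0, 0, -1]
  ]
}}

```text
t: 2.5
tool_pos: [0.5175, 0.025, 0.073]
tool_rot: [3.049, -0.271, 0.551]
contact_force: [1.0, -0.6, 0.8]
opening: 0.0851
grip_force: 0.0
```

```bash
python3 -c "
from h import *
show(knob(-.031))"
```

```text
2.5 row [ 0.001 -0.003 -0.003 -0.019 -0.023  0.015] pos [0.5175 0.025  0.073 ] goal [0.5149 0.0323 0.0669] F [ 1.  -0.6  0.8] op 0.0851 grip 0.0
```

Request:
{"method": "carry_out", "body": {
  "rows": [
    [0, 0, 0, 0, 0, 0, -1],
    [0, 0, 0, 0, 0, 0, -1]
  ]
}}

```text
t: 2.7
tool_pos: [0.5173, 0.0258, 0.0728]
tool_rot: [3.05, -0.269, 0.551]
contact_force: [0.5, 0.7, -0.4]
opening: 0.0853
grip_force: 0.0
```

```bash
python3 -c "
from h import *
show(knob(-.031))
show(knob(-.031))"
```

```text
2.7 row [ 0.001 -0.003 -0.003 -0.018 -0.02   0.014] pos [0.5173 0.0258 0.0728] goal [0.5149 0.0323 0.0669] F [ 0.5  0.7 -0.4] op 0.0853 grip 0.0
2.7 row [ 0.001 -0.003 -0.003 -0.018 -0.02   0.014] pos [0.5173 0.0258 0.0728] goal [0.5149 0.0323 0.0669] F [ 0.5  0.7 -0.4] op 0.0853 grip 0.0
```

Request:
{"method": "carry_out", "body": {
  "rows": [
    [0, 0, 0, 0, 0, 0, -1]
  ]
}}

```text
t: 2.8
tool_pos: [0.517, 0.026, 0.0722]
tool_rot: [3.05, -0.269, 0.55]
contact_force: [-0.4, 0.1, -0.9]
opening: 0.0853
grip_force: 0.0
```

```bash
python3 -c "
from h import *
show(knob(-.031))
from station import *
import cv2
o=get_image('wrist');cv2.imwrite('pics/w2.png',o['img']);print(proj(o,W(np.array([-.068,0,.096]))))
show(knob(-.031))"
```

```text
2.8 row [ 0.001 -0.002 -0.003 -0.016 -0.02   0.013] pos [0.517  0.026  0.0722] goal [0.5149 0.0323 0.0669] F [-0.4  0.1 -0.9] op 0.0853 grip 0.0
[302.51036322 308.14966276]
2.85 row [ 0.001 -0.002 -0.003 -0.015 -0.02   0.012] pos [0.5168 0.0261 0.0719] goal [0.5149 0.0323 0.0669] F [-0.7  0.   0.1] op 0.0854 grip 0.0
```

View pics/w2.png

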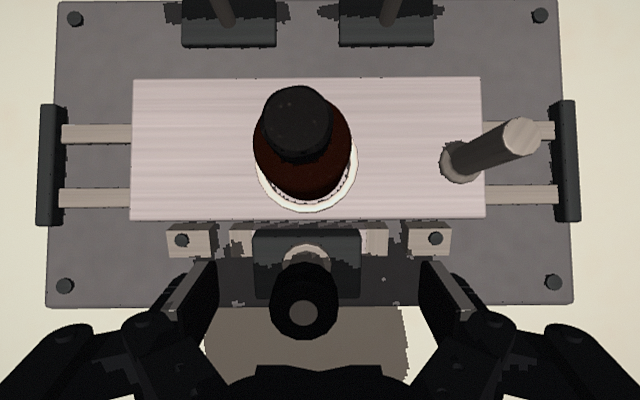

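The wrist view shows the knob face at (302,313), and the model predicts (302,308). So the tool sits about 6 mm too far to -y, as the measured pose also says. I'll correct that.

Request:
{"method": "carry_out", "body": {
  "rows": [
    [0.001, -0.002, -0.003, -0.018, -0.02, 0.012, -1],
    [0.001, -0.002, -0.003, -0.018, -0.02, 0.012, -1],
    [0.001, -0.002, -0.003, -0.018, -0.02, 0.012, -1],
    [0.001, -0.002, -0.003, -0.018, -0.02, 0.012, -1],
    [0.001, -0.002, -0.003, -0.018, -0.02, 0.012, -1]
  ]
}}

```text
t: 3.35
tool_pos: [0.5139, 0.0325, 0.066]
tool_rot: [3.055, -0.254, 0.538]
contact_force: [0.6, 0.3, 0.3]
opening: 0.0856
grip_force: 0.0
```

```bash
python3 -c "
from h import *
show(knob(-.031))"
```

```text
3.35 row [-0.     0.     0.     0.004  0.    -0.002] pos [0.5139 0.0325 0.066 ] goal [0.5149 0.0323 0.0669] F [0.6 0.3 0.3] op 0.0856 grip 0.0
```

Aligned. Now I'll close on the knob.

Request:
{"method": "carry_out", "body": {
  "rows": [
    [0, 0, 0, 0, 0, 0, 1],
    [0, 0, 0, 0, 0, 0, 1],
    [0, 0, 0, 0, 0, 0, 1],
    [0, 0, 0, 0, 0, 0, 1],
    [0, 0, 0, 0, 0, 0, 1]
  ],
  "force": 60
}}

```text
t: 3.85
tool_pos: [0.5139, 0.0326, 0.0662]
tool_rot: [3.056, -0.254, 0.538]
contact_force: [-2.3, 0.3, 1.9]
opening: 0.0257
grip_force: 58.7
```

Request:
{"method": "carry_out", "body": {
  "rows": [
    [0, 0, 0, 0, 0, 0, 1],
    [0, 0, 0, 0, 0, 0, 1],
    [0, 0, 0, 0, 0, 0, 1],
    [0, 0, 0, 0, 0, 0, 1],
    [0, 0, 0, 0, 0, 0, 1]
  ]
}}

```text
t: 4.35
tool_pos: [0.5139, 0.0326, 0.0662]
tool_rot: [3.056, -0.254, 0.538]
contact_force: [-4.2, 2.3, 5.0]
opening: 0.0262
grip_force: 58.9
```

```bash
python3 -c "
from h import *
show(knob(-.031))"
```

```text
4.35 row [-0.     0.     0.     0.004  0.    -0.001] pos [0.5139 0.0326 0.0662] goal [0.5149 0.0323 0.0669] F [-4.2  2.3  5. ] op 0.0262 grip 58.9
```

An opening of 26 mm suggests the pads are partly on the taper, so I'll re-grip 5 mm deeper.

Request:
{"method": "carry_out", "body": {
  "rows": [
    [0, 0, 0, 0, 0, 0, 0],
    [0, 0, 0, 0, 0, 0, 0],
    [0, 0, 0, 0, 0, 0.017, 0],
    [0, 0, 0, 0, 0, 0.017, 0],
    [0, 0, 0, 0, 0, 0.017, 0]
  ]
}}

```text
t: 4.85
tool_pos: [0.5153, 0.0322, 0.0606]
tool_rot: [3.056, -0.254, 0.537]
contact_force: [-0.2, 0.7, -0.2]
opening: 0.043
grip_force: 0.0
```

Request:
{"method": "carry_out", "body": {
  "rows": [
    [0, 0, 0, 0, 0, 0, 0],
    [0, 0, 0, 0, 0, 0, 1],
    [0, 0, 0, 0, 0, 0, 1],
    [0, 0, 0, 0, 0, 0, 1],
    [0, 0, 0, 0, 0, 0, 1]
  ],
  "force": 80
}}

```text
t: 5.35
tool_pos: [0.5156, 0.0324, 0.0615]
tool_rot: [3.056, -0.254, 0.538]
contact_force: [-3.5, 1.4, 3.9]
opening: 0.026
grip_force: 78.3
```

```bash
python3 -c "
from h import *
show(knob(-.036))"
```

```text
5.35 row [-0.     0.     0.     0.004  0.    -0.001] pos [0.5156 0.0324 0.0615] goal [0.5166 0.0321 0.0622] F [-3.5  1.4  3.9] op 0.026 grip 78.3
```

The opening is unchanged, so the pads are on the cylinder. Pulling straight out.

Request:
{"method": "carry_out", "body": {
  "rows": [
    [0, 0, 0, 0, 0, -0.012, 1],
    [0, 0, 0, 0, 0, -0.024, 1],
    [0, 0, 0, 0, 0, -0.036, 1],
    [0, 0, 0, 0, 0, -0.048, 1],
    [0, 0, 0, 0, 0, -0.058, 1]
  ]
}}

```text
t: 5.85
tool_pos: [0.5096, 0.0333, 0.0777]
tool_rot: [3.056, -0.254, 0.538]
contact_force: [15.6, 0.4, -27.4]
opening: 0.0257
grip_force: 80.3
```

Request:
{"method": "carry_out", "body": {
  "rows": [
    [0, 0, 0, 0, 0, 0, 1],
    [0, 0, 0, 0, 0, 0, 1],
    [0, 0, 0, 0, 0, 0, 1]
  ]
}}

```text
t: 6.15
tool_pos: [0.5098, 0.0333, 0.0775]
tool_rot: [3.056, -0.254, 0.539]
contact_force: [1.1, 1.5, -3.6]
opening: 0.0255
grip_force: 83.0
```

```bash
python3 -c "
from h import *
show(knob(-.019))"
```

```text
6.15 row [-0.     0.     0.     0.004  0.    -0.001] pos [0.5098 0.0333 0.0775] goal [0.5109 0.033  0.0781] F [ 1.1  1.5 -3.6] op 0.0255 grip 83.0
```

Request:
{"method": "carry_out", "body": {
  "rows": [
    [0, 0, 0, 0, 0, 0, 0],
    [0, 0, 0, 0, 0, 0, 0],
    [0, 0, 0, 0, 0, -0.1, 0],
    [0, 0, 0, 0, 0, -0.25, 0],
    [0, 0, 0, 0, 0, -0.3, 0]
  ]
}}

```text
t: 6.65
tool_pos: [0.4806, 0.0382, 0.1671]
tool_rot: [3.054, -0.254, 0.548]
contact_force: [0.3, -0.3, 0.1]
opening: 0.0425
grip_force: 0.0
```

```bash
python3 -c "
from h import *
from station import *
import cv2
o=get_image('wrist');cv2.imwrite('pics/w3.png',o['img'])
for d in (0,.0075,.017):print(proj(o,W(np.array([-.068,0,.096])+AX*d)))
show(post(0,.16))"
```

```text
[318.02807424 215.76879765]
[318.0145863  219.47709311]
[317.99619574 224.53328632]
6.7 row [-0.    -0.114  0.     0.276  0.285  0.133] pos [0.4813 0.0383 0.1686] goal [ 0.5574 -0.061   0.16  ] F [1.7 0.9 0.4] op 0.0423 grip 0.0
```

View pics/w3.png

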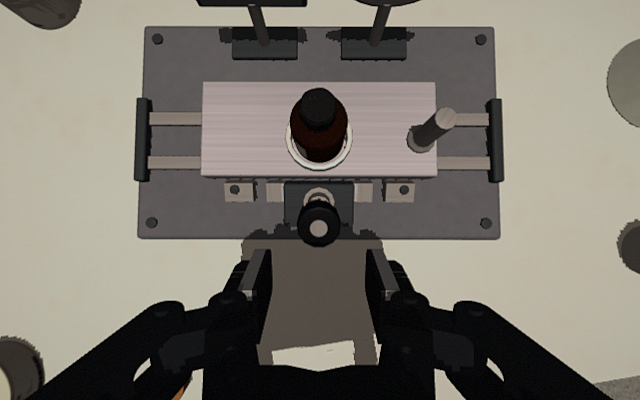

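The knob face is at (318,228), which matches the fully-out prediction, and the bottle and carriage haven't moved. Next, to the post.

Request:
{"method": "carry_out", "body": {
  "rows": [
    [0, -0.04, 0, 0.05, 0.14, 0, 0],
    [0, -0.08, 0, 0.15, 0.285, 0.05, 0],
    [0, -0.114, 0, 0.276, 0.285, 0.12, 0],
    [0, -0.114, 0, 0.276, 0.285, 0.12, 0],
    [0, -0.114, 0, 0.276, 0.285, 0.12, 0]
  ]
}}

```text
t: 7.2
tool_pos: [0.5541, -0.0614, 0.1526]
tool_rot: [-3.129, 0.261, 0.026]
contact_force: [0.1, 0.4, 0.1]
opening: 0.0424
grip_force: 0.0
```

Request:
{"method": "carry_out", "body": {
  "rows": [
    [0, 0, 0, 0, 0, 0, 0],
    [0, 0, 0, 0, 0, 0, 0],
    [0, 0, 0, 0, 0, 0, 0]
  ]
}}

```text
t: 7.5
tool_pos: [0.5536, -0.0602, 0.1585]
tool_rot: [-3.131, 0.259, 0.009]
contact_force: [0.1, -0.5, 0.4]
opening: 0.0427
grip_force: 0.0
```

```bash
python3 -c "
from h import *
show(post(0,.065))"
```

```text
7.5 row [0.    0.002 0.001 0.015 0.    0.312] pos [ 0.5536 -0.0602  0.1585] goal [ 0.5574 -0.061   0.065 ] F [ 0.1 -0.5  0.4] op 0.0427 grip 0.0
```

Request:
{"method": "carry_out", "body": {
  "rows": [
    [0, 0.002, 0.001, 0.015, 0.0, 0.05, 0],
    [0, 0.002, 0.001, 0.015, 0.0, 0.12, 0],
    [0, 0.002, 0.001, 0.015, 0.0, 0.2, 0],
    [0, 0.002, 0.001, 0.015, 0.0, 0.28, 0],
    [0, 0.002, 0.001, 0.015, 0.0, 0.312, 0]
  ]
}}

```text
t: 8.0
tool_pos: [0.5558, -0.0607, 0.0618]
tool_rot: [-3.13, 0.264, 0.007]
contact_force: [-0.5, 0.2, 0.5]
opening: 0.0423
grip_force: 0.0
```

Request:
{"method": "carry_out", "body": {
  "rows": [
    [0, 0, 0, 0, 0, 0, 0],
    [0, 0, 0, 0, 0, 0, 0],
    [0, 0, 0, 0, 0, 0, 0]
  ]
}}

```text
t: 8.3
tool_pos: [0.559, -0.0618, 0.065]
tool_rot: [3.13, -0.265, 0.001]
contact_force: [0.5, 0.1, 0.0]
opening: 0.0429
grip_force: 0.0
```

```bash
python3 -c "
from h import *
show(post(0,.065))"
```

```text
8.3 row [ 0.    -0.    -0.001 -0.005 -0.002  0.   ] pos [ 0.559  -0.0618  0.065 ] goal [ 0.5574 -0.061   0.065 ] F [0.5 0.1 0. ] op 0.0429 grip 0.0
```

Request:
{"method": "carry_out", "body": {
  "rows": [
    [0, 0, 0, 0, 0, 0, 1],
    [0, 0, 0, 0, 0, 0, 1],
    [0, 0, 0, 0, 0, 0, 1],
    [0, 0, 0, 0, 0, 0, 1],
    [0, 0, 0, 0, 0, 0, 1]
  ],
  "force": 30
}}

```text
t: 8.8
tool_pos: [0.5585, -0.0616, 0.064]
tool_rot: [-3.13, 0.265, 0.003]
contact_force: [-2.0, 1.1, 5.5]
opening: 0.0152
grip_force: 29.5
```

```bash
python3 -c "
from h import *
show(post(-.04,.065))
from station import get_obs
o=get_obs();print((Rs().T@(o['tool_pos']-[S[0],S[1],0])).round(4))"
```

```text
8.8 row [-0.     0.001 -0.001 -0.003  0.132 -0.003] pos [ 0.5585 -0.0616  0.064 ] goal [ 0.5508 -0.1005  0.065 ] F [-2.   1.1  5.5] op 0.0152 grip 29.5
[ 0.0011 -0.0854  0.064 ]
```

Request:
{"method": "carry_out", "body": {
  "rows": [
    [0, 0, 0, 0, 0.008, 0, 1],
    [0, 0, 0, 0, 0.02, 0, 1],
    [0, 0, 0, 0, 0.035, 0, 1],
    [0, 0, 0, 0, 0.05, 0, 1],
    [0, 0, 0, 0, 0.065, 0, 1]
  ]
}}

```text
t: 9.3
tool_pos: [0.5553, -0.0804, 0.064]
tool_rot: [-3.129, 0.265, 0.002]
contact_force: [-0.5, 2.9, 5.6]
opening: 0.0155
grip_force: 29.5
```

Request:
{"method": "carry_out", "body": {
  "rows": [
    [0, 0, 0, 0, 0.015, 0, 1],
    [0, 0, 0, 0, 0.03, 0, 1],
    [0, 0, 0, 0, 0.045, 0, 1],
    [0, 0, 0, 0, 0.06, 0, 1],
    [0, 0, 0, 0, 0.068, 0, 1]
  ]
}}

```text
t: 9.8
tool_pos: [0.5518, -0.1008, 0.064]
tool_rot: [-3.129, 0.265, 0.002]
contact_force: [-0.5, 3.0, 6.7]
opening: 0.0151
grip_force: 29.5
```

Request:
{"method": "carry_out", "body": {
  "rows": [
    [0, 0, 0, 0, 0, 0, 1],
    [0, 0, 0, 0, 0, 0, 1]
  ]
}}

```text
t: 10.0
tool_pos: [0.5518, -0.101, 0.064]
tool_rot: [-3.13, 0.265, 0.003]
contact_force: [-1.1, -0.1, 6.3]
opening: 0.0151
grip_force: 29.5
```

```bash
cat >> h.py <<'E'
def st():
    from station import get_obs
    o=get_obs();print("stand frame",(Rs().T@(o['tool_pos']-[S[0],S[1],0])).round(4),"F",(Rs().T@o["contact_force"]).round(1),"t",round(o["t"],2))
E
python3 -c "
from h import *
st()"
```

```text
stand frame [ 0.0011 -0.1254  0.064 ] F [-1.1 -0.3  6.3] t 10.0
```

Request:
{"method": "carry_out", "body": {
  "rows": [
    [0, 0, 0, 0, 0, 0, 0],
    [0, 0, 0, 0, 0, 0, 0],
    [0, 0, 0, 0, 0, 0, 0],
    [0, 0, 0, 0, 0, -0.1, 0],
    [0, 0, 0, 0, 0, -0.25, 0]
  ]
}}

```text
t: 10.5
tool_pos: [0.5483, -0.1, 0.1345]
tool_rot: [-3.128, 0.265, 0.018]
contact_force: [1.2, -0.2, -0.4]
opening: 0.0426
grip_force: 0.0
```

Request:
{"method": "carry_out", "body": {
  "rows": [
    [0, 0, 0, 0, 0, -0.12, 0]
  ]
}}

```text
t: 10.6
tool_pos: [0.5512, -0.1009, 0.1753]
tool_rot: [-3.13, 0.265, 0.005]
contact_force: [0.3, 0.5, -0.4]
opening: 0.0431
grip_force: 0.0
```

```bash
python3 -c "
from h import *
show(knob(.06))"
```

```text
10.6 row [ 0.     0.112 -0.001 -0.297 -0.417  0.077] pos [ 0.5512 -0.1009  0.1753] goal [0.4842 0.0375 0.1524] F [ 0.3  0.5 -0.4] op 0.0431 grip 0.0
```

Request:
{"method": "carry_out", "body": {
  "rows": [
    [0, 0.04, 0, -0.15, -0.05, 0, 1],
    [0, 0.08, 0, -0.297, -0.2, 0.03, 1],
    [0, 0.112, -0.001, -0.297, -0.35, 0.06, 1],
    [0, 0.112, -0.001, -0.297, -0.417, 0.07, 1],
    [0, 0.112, -0.001, -0.297, -0.417, 0.07, 1]
  ],
  "force": 40
}}

```text
t: 11.1
tool_pos: [0.482, 0.0408, 0.1508]
tool_rot: [3.058, -0.246, 0.534]
contact_force: [0.4, -0.2, 0.8]
opening: -0.0003
grip_force: 0.0
```

Request:
{"method": "carry_out", "body": {
  "rows": [
    [0, 0, 0, 0, 0, 0, 1],
    [0, 0, 0, 0, 0, 0, 1],
    [0, 0, 0, 0, 0, 0, 1],
    [0, 0, 0, 0, 0, 0, 1]
  ]
}}

```text
t: 11.5
tool_pos: [0.485, 0.0364, 0.1536]
tool_rot: [3.054, -0.256, 0.538]
contact_force: [-0.3, 0.2, -0.2]
opening: 0.0004
grip_force: 0.0
```

```bash
python3 -c "
from h import *
show(knob(.024))"
```

```text
11.5 row [ 0.     0.    -0.    -0.004 -0.003  0.123] pos [0.485  0.0364 0.1536] goal [0.4964 0.0355 0.1186] F [-0.3  0.2 -0.2] op 0.0004 grip 0.0
```

Request:
{"method": "carry_out", "body": {
  "rows": [
    [0, 0, 0, -0.006, -0.003, 0.04, 1],
    [0, 0, 0, -0.006, -0.003, 0.08, 1],
    [0, 0, 0, -0.006, -0.003, 0.12, 1],
    [0, 0, 0, -0.006, -0.003, 0.123, 1],
    [0, 0, 0, -0.006, -0.003, 0.123, 1]
  ]
}}

```text
t: 12.0
tool_pos: [0.4949, 0.0365, 0.1167]
tool_rot: [3.055, -0.254, 0.534]
contact_force: [0.3, -0.4, -0.4]
opening: -0.0003
grip_force: 0.0
```

Request:
{"method": "carry_out", "body": {
  "rows": [
    [0, 0, 0, 0, 0, 0.01, 1],
    [0, 0, 0, 0, 0, 0.02, 1],
    [0, 0, 0, 0, 0, 0.03, 1],
    [0, 0, 0, 0, 0, 0.036, 1],
    [0, 0, 0, 0, 0, 0.042, 1]
  ]
}}

```text
t: 12.5
tool_pos: [0.4999, 0.0358, 0.1061]
tool_rot: [3.055, -0.254, 0.539]
contact_force: [0.3, -0.8, -0.2]
opening: -0.0002
grip_force: 0.0
```

```bash
python3 -c "
from h import *
show(knob(.0075))"
```

```text
12.5 row [ 0.    -0.     0.     0.004  0.003  0.012] pos [0.4999 0.0358 0.1061] goal [0.502  0.0345 0.103 ] F [ 0.3 -0.8 -0.2] op -0.0002 grip 0.0
```

Request:
{"method": "carry_out", "body": {
  "rows": [
    [0, 0, 0, 0, 0, 0.006, 1],
    [0, 0, 0, 0, 0, 0.01, 1],
    [0, 0, 0, 0, 0, 0.014, 1],
    [0, 0, 0, 0, 0, 0.014, 1]
  ]
}}

```text
t: 12.9
tool_pos: [0.5007, 0.0356, 0.1026]
tool_rot: [3.055, -0.254, 0.535]
contact_force: [-7.6, 0.8, 7.5]
opening: 0.0004
grip_force: 4.7
```

```bash
python3 -c "
from h import *
show(knob(.0075));show(knob(0))"
```

```text
12.9 row [0.    0.001 0.    0.005 0.003 0.   ] pos [0.5007 0.0356 0.1026] goal [0.502  0.0345 0.103 ] F [-7.6  0.8  7.5] op 0.0004 grip 4.7
12.9 row [0.    0.001 0.    0.005 0.003 0.025] pos [0.5007 0.0356 0.1026] goal [0.5045 0.0341 0.096 ] F [-7.6  0.8  7.5] op 0.0004 grip 4.7
```

The pin is riding on the strip, with contact felt at 7.5 mm. Now back to the post to search for the notch.

Request:
{"method": "carry_out", "body": {
  "rows": [
    [0, 0, 0, 0, 0, -0.08, 1],
    [0, 0, 0, 0, 0, -0.18, 1],
    [0, 0, 0, 0, 0, -0.22, 0],
    [0, 0, 0, 0, 0, -0.22, 0],
    [0, 0, 0, 0, 0, -0.22, 0]
  ],
  "force": 30
}}

```text
t: 13.4
tool_pos: [0.4787, 0.0393, 0.1634]
tool_rot: [3.055, -0.254, 0.537]
contact_force: [-0.2, -0.2, 0.1]
opening: 0.0421
grip_force: 0.0
```

```bash
python3 -c "
from h import *
show(post(-.04,.16))"
```

```text
13.4 row [ 0.    -0.111  0.     0.291  0.42   0.118] pos [0.4787 0.0393 0.1634] goal [ 0.5508 -0.1005  0.16  ] F [-0.2 -0.2  0.1] op 0.0421 grip 0.0
```

Request:
{"method": "carry_out", "body": {
  "rows": [
    [0, -0.04, 0, 0.02, 0.16, 0, 0],
    [0, -0.08, 0, 0.12, 0.3, 0.05, 0],
    [0, -0.111, 0, 0.29, 0.42, 0.11, 0],
    [0, -0.111, 0, 0.291, 0.42, 0.11, 0],
    [0, -0.111, 0, 0.291, 0.42, 0.11, 0]
  ]
}}

```text
t: 13.9
tool_pos: [0.5507, -0.1023, 0.1589]
tool_rot: [-3.13, 0.264, 0.01]
contact_force: [-0.5, 0.8, 0.6]
opening: 0.0428
grip_force: 0.0
```

Request:
{"method": "carry_out", "body": {
  "rows": [
    [0, 0, 0, 0, 0, 0, 0],
    [0, 0, 0, 0, 0, 0, 0],
    [0, 0, 0, 0, 0, 0, 0]
  ]
}}

```text
t: 14.2
tool_pos: [0.5492, -0.0993, 0.1634]
tool_rot: [3.13, -0.258, 0.001]
contact_force: [-0.8, -0.0, -0.8]
opening: 0.0429
grip_force: 0.0
```

```bash
python3 -c "
from h import *
show(post(-.04,.065));st()"
```

```text
14.2 row [ 0.    -0.     0.001  0.005  0.003  0.328] pos [ 0.5492 -0.0993  0.1634] goal [ 0.5508 -0.1005  0.065 ] F [-0.8 -0.  -0.8] op 0.0429 grip 0.0
stand frame [-0.0017 -0.1241  0.1634] F [-0.8 -0.2 -0.8] t 14.2
```

Request:
{"method": "carry_out", "body": {
  "rows": [
    [0, 0, 0.001, 0.008, 0.004, 0.08, 0],
    [0, 0, 0.001, 0.008, 0.004, 0.18, 0],
    [0, 0, 0.001, 0.008, 0.004, 0.27, 0],
    [0, 0, 0.001, 0.008, 0.004, 0.328, 0],
    [0, 0, 0.001, 0.008, 0.004, 0.328, 0]
  ]
}}

```text
t: 14.7
tool_pos: [0.5494, -0.1005, 0.0622]
tool_rot: [-3.13, 0.264, 0.008]
contact_force: [-0.6, -0.3, 0.4]
opening: 0.0432
grip_force: 0.0
```

Request:
{"method": "carry_out", "body": {
  "rows": [
    [0, 0, 0, 0, 0, 0, 0],
    [0, 0, 0, 0, 0, 0, 1],
    [0, 0, 0, 0, 0, 0, 1],
    [0, 0, 0, 0, 0, 0, 1],
    [0, 0, 0, 0, 0, 0, 1]
  ],
  "force": 30
}}

```text
t: 15.2
tool_pos: [0.5534, -0.1022, 0.0667]
tool_rot: [3.13, -0.265, 0.004]
contact_force: [-2.3, 2.4, 6.2]
opening: 0.015
grip_force: 29.5
```

```bash
python3 -c "
from h import *
st()"
```

```text
stand frame [ 0.0029 -0.1262  0.0667] F [-2.6  2.   6.2] t 15.2
```

Request:
{"method": "carry_out", "body": {
  "rows": [
    [0, 0, 0, 0, 0.002, 0, 1],
    [0, 0, 0, 0, 0.004, 0, 1],
    [0, 0, 0, 0, 0.006, 0, 1],
    [0, 0, 0, 0, 0.008, 0, 1],
    [0, 0, 0, 0, 0.01, 0, 1]
  ]
}}

```text
t: 15.7
tool_pos: [0.553, -0.1048, 0.0667]
tool_rot: [-3.13, 0.265, -0.004]
contact_force: [-1.2, 3.2, 7.5]
opening: 0.0151
grip_force: 29.6
```

Request:
{"method": "carry_out", "body": {
  "rows": [
    [0, 0, 0, 0, 0.002, 0, 1],
    [0, 0, 0, 0, 0.004, 0, 1],
    [0, 0, 0, 0, 0.006, 0, 1],
    [0, 0, 0, 0, 0.008, 0, 1],
    [0, 0, 0, 0, 0.01, 0, 1]
  ]
}}

```text
t: 16.2
tool_pos: [0.5524, -0.1087, 0.0667]
tool_rot: [3.128, -0.265, 0.004]
contact_force: [-2.4, -3.5, 6.5]
opening: 0.0153
grip_force: 29.7
```

The force has reversed, so the notch seems to be drawing the carriage in. I'll press on slightly to confirm.

Request:
{"method": "carry_out", "body": {
  "rows": [
    [0, 0, 0, 0, 0.002, 0, 1],
    [0, 0, 0, 0, 0.004, 0, 1],
    [0, 0, 0, 0, 0.006, 0, 1],
    [0, 0, 0, 0, 0.006, 0, 1]
  ]
}}

```text
t: 16.6
tool_pos: [0.552, -0.1105, 0.0667]
tool_rot: [3.129, -0.265, 0.004]
contact_force: [-1.7, -0.4, 6.7]
opening: 0.015
grip_force: 29.6
```

```bash
python3 -c "
from h import *
st()"
```

```text
stand frame [ 0.0029 -0.1347  0.0667] F [-1.6 -0.7  6.7] t 16.6
```

Request:
{"method": "carry_out", "body": {
  "rows": [
    [0, 0, 0, 0, 0.002, 0, 1],
    [0, 0, 0, 0, 0.004, 0, 1],
    [0, 0, 0, 0, 0.005, 0, 1],
    [0, 0, 0, 0, 0.005, 0, 1]
  ]
}}

```text
t: 17.0
tool_pos: [0.5519, -0.1112, 0.0668]
tool_rot: [3.13, -0.265, 0.004]
contact_force: [-1.3, 3.0, 6.4]
opening: 0.0149
grip_force: 29.6
```

Request:
{"method": "carry_out", "body": {
  "rows": [
    [0, 0, 0, 0, 0.002, 0, 1],
    [0, 0, 0, 0, 0.004, 0, 1],
    [0, 0, 0, 0, 0.005, 0, 1],
    [0, 0, 0, 0, 0.005, 0, 1]
  ]
}}

```text
t: 17.4
tool_pos: [0.5517, -0.1123, 0.0667]
tool_rot: [-3.13, 0.265, -0.004]
contact_force: [-0.7, 3.2, 7.1]
opening: 0.0152
grip_force: 29.7
```

Request:
{"method": "carry_out", "body": {
  "rows": [
    [0, 0, 0, 0, 0.002, 0, 1],
    [0, 0, 0, 0, 0.004, 0, 1],
    [0, 0, 0, 0, 0.005, 0, 1],
    [0, 0, 0, 0, 0.005, 0, 1]
  ]
}}

```text
t: 17.8
tool_pos: [0.5517, -0.1125, 0.0667]
tool_rot: [-3.127, 0.265, -0.004]
contact_force: [0.4, 8.8, 7.2]
opening: 0.0152
grip_force: 29.9
```

```bash
python3 -c "
from h import *
from station import *
import cv2
st()
o=get_image('wrist');cv2.imwrite('pics/w4.png',o['img'])
for d in (0,.0075,.017):print(proj(o,W(np.array([-.068,0,.096])+AX*d)))"
```

```text
stand frame [ 0.0029 -0.1368  0.0667] F [-1.   8.7  7.2] t 17.8
[  6.21914772 442.86454894]
[ -6.86046595 463.56360509]
[-25.08578864 492.40596902]
```

View pics/w4.png

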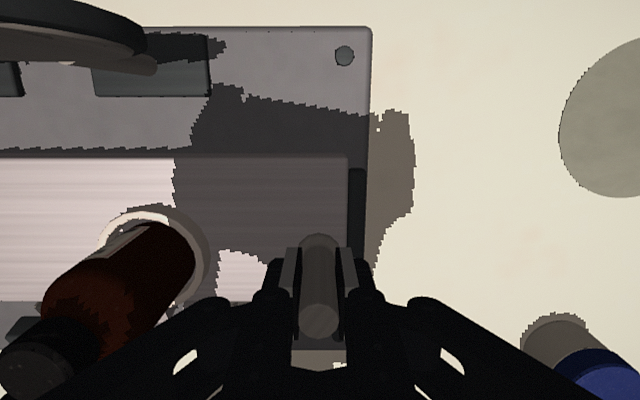

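The picture shows the post at (318,320), well held, and the bottle upright in its ring. Only 0.2 mm of movement and a rise to 9 N mean the carriage has stopped at about -51 mm, so it's probably locked. I'll relax, tug the other way, then check that the knob is home.

Request:
{"method": "carry_out", "body": {
  "rows": [
    [0, 0, 0, 0, -0.004, 0, 1],
    [0, 0, 0, 0, -0.008, 0, 1],
    [0, 0, 0, 0, -0.01, 0, 1],
    [0, 0, 0, 0, -0.01, 0, 1]
  ]
}}

```text
t: 18.25
tool_pos: [0.5518, -0.1121, 0.0667]
tool_rot: [3.128, -0.265, 0.004]
contact_force: [-3.1, -1.0, 6.3]
opening: 0.015
grip_force: 29.8
```

Request:
{"method": "carry_out", "body": {
  "rows": [
    [0, 0, 0, 0, 0.002, 0, 0],
    [0, 0, 0, 0, 0.002, 0, 0],
    [0, 0, 0, 0, 0.002, 0, 0],
    [0, 0, 0, 0, 0.002, -0.12, 0],
    [0, 0, 0, 0, 0.002, -0.28, 0]
  ]
}}

```text
t: 18.75
tool_pos: [0.5479, -0.1108, 0.1456]
tool_rot: [-3.129, 0.265, 0.013]
contact_force: [0.6, 0.5, 0.3]
opening: 0.0425
grip_force: 0.0
```

Request:
{"method": "carry_out", "body": {
  "rows": [
    [0, 0, 0, 0, 0, -0.1, 0]
  ]
}}

```text
t: 18.85
tool_pos: [0.5514, -0.112, 0.1817]
tool_rot: [3.129, -0.265, 0.005]
contact_force: [1.4, -0.5, -0.2]
opening: 0.0423
grip_force: 0.0
```

```bash
python3 -c "
from h import *
show(knob(.06))"
```

```text
18.85 row [ 0.     0.11  -0.001 -0.305 -0.454  0.096] pos [ 0.5514 -0.112   0.1817] goal [0.4842 0.0375 0.1524] F [ 1.4 -0.5 -0.2] op 0.0423 grip 0.0
```

Request:
{"method": "carry_out", "body": {
  "rows": [
    [0, 0.04, 0, -0.15, -0.05, 0, 1],
    [0, 0.08, 0, -0.305, -0.2, 0.03, 1],
    [0, 0.11, -0.001, -0.305, -0.35, 0.06, 1],
    [0, 0.11, -0.001, -0.305, -0.454, 0.09, 1],
    [0, 0.11, -0.001, -0.305, -0.454, 0.09, 1]
  ],
  "force": 40
}}

```text
t: 19.35
tool_pos: [0.4803, 0.0429, 0.1487]
tool_rot: [3.06, -0.242, 0.529]
contact_force: [-0.1, -0.3, 0.6]
opening: -0.0003
grip_force: 0.0
```

Request:
{"method": "carry_out", "body": {
  "rows": [
    [0, 0, 0, 0, 0, 0, 1],
    [0, 0, 0, 0, 0, 0, 1],
    [0, 0, 0, 0, 0, 0, 1],
    [0, 0, 0, 0, 0, 0, 1]
  ]
}}

```text
t: 19.75
tool_pos: [0.4839, 0.0366, 0.152]
tool_rot: [3.055, -0.258, 0.533]
contact_force: [0.1, -0.6, -0.3]
opening: -0.0001
grip_force: 0.0
```

```bash
python3 -c "
from h import *
show(knob(.010))
from station import *
import cv2
o=get_image('wrist');cv2.imwrite('pics/w5.png',o['img'])
for d in (0,.0075):print(proj(o,W(np.array([-.068,0,.096])+AX*d)))
print(proj(o,W(np.array([0,-.085-.051,.102]))))"
```

```text
19.75 row [ 0.     0.001 -0.     0.001 -0.004  0.166] pos [0.4839 0.0366 0.152 ] goal [0.5011 0.0347 0.1054] F [ 0.1 -0.6 -0.3] op -0.0001 grip 0.0
[316.02468168 220.00392165]
[315.97009671 224.24444618]
[534.90063544 109.91257479]
```

View pics/w5.png

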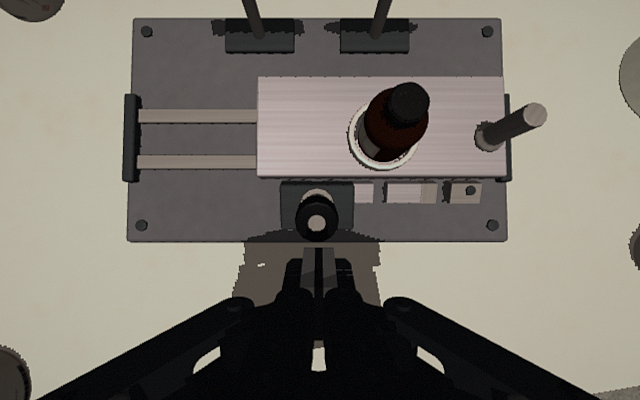

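The knob face is at (317,223), against predictions of 220 for home and 224 for riding; with the earlier +3 px bias that favours home. The bottle is in its nest in front of the round mirror. I'll press the knob to be sure.

Request:
{"method": "carry_out", "body": {
  "rows": [
    [0, 0.001, 0, -0.002, -0.004, 0.05, 1],
    [0, 0.001, 0, -0.002, -0.004, 0.1, 1],
    [0, 0.001, 0, -0.002, -0.004, 0.15, 1],
    [0, 0.001, 0, -0.002, -0.004, 0.166, 1],
    [0, 0.001, 0, -0.002, -0.004, 0.166, 1]
  ]
}}

```text
t: 20.3
tool_pos: [0.4992, 0.0358, 0.1036]
tool_rot: [3.055, -0.255, 0.535]
contact_force: [0.4, -0.4, 0.4]
opening: 0.0001
grip_force: 0.0
```

Request:
{"method": "carry_out", "body": {
  "rows": [
    [0, 0, 0, 0, 0, 0.005, 1],
    [0, 0, 0, 0, 0, 0.01, 1],
    [0, 0, 0, 0, 0, 0.015, 1],
    [0, 0, 0, 0, 0, 0.015, 1]
  ]
}}

```text
t: 20.7
tool_pos: [0.5012, 0.0361, 0.1005]
tool_rot: [3.054, -0.254, 0.538]
contact_force: [-0.5, -0.6, -0.6]
opening: -0.0003
grip_force: 0.0
```

```bash
python3 -c "
from h import *
show(knob(0))"
```

```text
20.7 row [ 0.    -0.     0.     0.006  0.005  0.018] pos [0.5012 0.0361 0.1005] goal [0.5045 0.0341 0.096 ] F [-0.5 -0.6 -0.6] op -0.0003 grip 0.0
```

Request:
{"method": "carry_out", "body": {
  "rows": [
    [0, 0, 0, 0.004, 0.004, 0.006, 1],
    [0, 0, 0, 0.004, 0.004, 0.012, 1],
    [0, 0, 0, 0.004, 0.004, 0.018, 1],
    [0, 0, 0, 0.004, 0.004, 0.021, 1],
    [0, 0, 0, 0.004, 0.004, 0.021, 1]
  ]
}}

```text
t: 21.2
tool_pos: [0.504, 0.0344, 0.0962]
tool_rot: [3.055, -0.253, 0.535]
contact_force: [-12.4, 0.1, 14.1]
opening: 0.0002
grip_force: 8.3
```

```bash
python3 -c "
from h import *
show(knob(0))"
```

```text
21.2 row [0.    0.001 0.    0.001 0.001 0.001] pos [0.504  0.0344 0.0962] goal [0.5045 0.0341 0.096 ] F [-12.4   0.1  14.1] op 0.0002 grip 8.3
```

The fingers meet firm contact exactly at the home height, so the knob is fully home. Backing off to hand in.

Request:
{"method": "carry_out", "body": {
  "rows": [
    [0, 0, 0, 0, 0, -0.1, 1],
    [0, 0, 0, 0, 0, -0.25, 1],
    [0, 0, 0, 0, 0, -0.3, 1],
    [0, 0, 0, 0, 0, -0.3, 1],
    [0, 0, 0, 0, 0, -0.3, 1]
  ]
}}

```text
t: 21.7
tool_pos: [0.4736, 0.0396, 0.1787]
tool_rot: [3.055, -0.254, 0.537]
contact_force: [-0.6, -0.9, 0.1]
opening: 0.0001
grip_force: 0.0
```

```bash
python3 -c "
from h import *
st()
from station import finish_job
print(finish_job())"
```

```text
stand frame [-0.0993  0.0003  0.1787] F [-0.5 -1.   0.1] t 21.7
the job is handed in; nothing more can be done
None
```

The carriage is locked in the notch at the round mirror, about 51 mm from the middle, with the knob fully home and the bottle upright in its nest; I handed the job in at 21.7 s.

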